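# Sleeve the test socket and offer up the red-banded male tip

## Task

Slide the green locking sleeve down over the upright socket on the chrome gauge body until it sits fully home on the body, and let go of it. Then draw the male tip with the red band out of the slanted rack, turn it so that it stands upright with its nose pointing straight down, and hold it raised in line with the socket, its nose a few centimetres above the socket's mouth. Finish while still holding it there, the sleeve still home on the socket, and leave the other two tips, the elbow and the mallet where they are.

Things in the scene. Friction and masses are not known exactly. Their poses are not given: they have to be found in the camera images.
- sleeve: Green anodized aluminium locking sleeve, a plain ring 46 mm outside, 32 mm bore, 30 mm high, about 0.09 kg, standing loose on the bench with its bore upright. Origin: centre of its underside; z along the bore. Either end may go down.
- sleeve_mid (a point): Centre of the green sleeve, on its axis at half height (15 mm from either end); z along the bore.
- gauge: Chrome round gauge body fixed to the bench, 80 mm wide (foot 92), flat top 40 mm up. From it rises the socket: a round aluminium post 28 mm in diameter, 45 mm high, chamfered; its closed mouth shows as a black disc. A dial 68 mm wide lies face up on the +x side, centre 92 mm from the socket axis, top 49 mm above the bench. Origin: on the bench under the socket axis; z up.
- socket_mouth (a point): Centre of the socket's top end, 85 mm above the bench; z up.
- socket_foot (a point): On the socket's axis at the body's flat top, 40 mm above the bench, where the underside of the seated sleeve rests; z up.
- rack: Blue slanted rack fixed to the bench, 230 mm long (its y), 130 deep, 87 high. Its flat upper face tilts 45 degrees, its normal pointing along rack -x and up, roughly towards the robot. Three 21.5 mm square holes, bored square to that face, at rack y = -70, 0, +70 mm, mouths at rack x = -18, z = 62 mm; each holds a male tip. Origin: on the bench under the middle; z up.
- tip_red: Steel male tip, red band on the tail's end, 0.22 kg. Origin: nose end; z from nose to tail. Along z: nose 20 mm diameter, 34 long; hexagon 35 across corners, 12 thick; tail 22 diameter, 48 long. Starts in any of the three rack holes, nose in, hexagon on the slanted face, z leaning 45 to 50 degrees (it sags in the hole) along rack -x; slides out freely (34 mm).
- tip_plain_a: Steel male tip of the same size without a red band, in another hole of the rack; leave it there. Origin: end of the nose, z to the tail.
- tip_plain_b: Steel male tip of the same size without a red band, in another hole of the rack; leave it there. Origin: end of the nose, z to the tail.
- elbow: Blue anodized aluminium pipe elbow with two legs 48 mm long (x and y) and 36 mm high, loose on the bench; leave it. Origin: on the bench under the corner.
- mallet: Mallet lying on the bench, head 98 mm long with green rubber faces, 56 mm high, on a 220 mm ash handle along its -x; leave it. Origin: on the bench under the head's middle.

How it is judged:
By the outcome, as a careful person would: the job done as asked, in the order asked, and still so for the second after the job is handed in, while the arm keeps its last pose, push and grip.
It also fails if it takes over 67 s, if anything falls off the work surface, if the arm or the gripper's body presses on something with over 40 N, if the wrist force passes 120 N, or if a joint passes its speed limit or range.

## Robot

A 6-joint arm with a two-finger parallel gripper is mounted at the origin on the work surface. World frame = base frame: x ahead of the robot, y to its left, z up, the work surface at z = 0. Lengths are in m, angles in rad, forces in N, time in s.
With the tool pointing down it reaches from about 0.375 to 0.9 m from the base axis. Payload 3.1 kg.
Tool frame: the origin (TCP) lies on the centre line of the jaws, within the pads' length; the fingertips stand 22 mm ahead of it and the grasp point (between the pads) lies 3 mm ahead of it; z points along the fingers, y is the line along which they close (so a half turn about z gives the same grasp; the last joint's range is limited). The gripper opens to 85 mm and grips with 20 to 120 N. Pads are 22 mm wide; open, the fingers measure 114 mm over their backs; the gripper's body (76 mm by 85 mm) begins 54 mm behind the grasp point. The pads swing forward as they close: fully open they stand 13 mm farther back than shut.
Start: joints at [-1.516, 0.527, 1.433, -0, 1.181, -0.178], TCP at [0.145, -0.608, 0.253] pointing down, gripper open.
Joint ranges: [-3.08, 3.08], [-0.75, 2.2], [0.22, 2.44], [-1.43, 4.57], [0, 2.65], [-2.85, 2.85]. Speed limits (rad/s): [2.79, 2.79, 3.14, 3.14, 3.14, 3.14].

## Interface

Orientations are given as a unit quaternion [x, y, z, w].
In Python, from station import manip, viewer, sensors gives the robot as it stands (manip), with the cameras (viewer) and the readings (sensors).
- The arm moves only by the tool drive_effector, called after "Call:" as a command line: name --argument value ..., lists and objects as JSON in quotes. Schema: {"type":"object","properties":{"ticks":{"type":"array","items":{"type":"number"},"minItems":5,"maxItems":100},"clamp_n":{"type":"number"},"only":{"type":"string"},"quiet":{"type":"boolean"},"lines":{"type":"string"}},"required":["ticks"],"additionalProperties":false}. ticks is one flat list of numbers that holds 1 to 20 rows one after another, with no inner brackets; each row has 5 numbers: dx, dy, dz in shares of 60 cm (1.0 is 60 cm), then a turn about the tool's z in a scale on which 1.0 is 2 rad, then the opening from 0.0 (shut) to 1.0 (fully open); each row is the pose to reach, as a shift and turn from the pose commanded when the call began, along the tool's axes at that moment; what a row does not reach only later rows make up. A row lasts 1/10 s, in which the tool goes at most 0.05 m and 0.15 rad, less where a joint would pass 70% of its speed; a pose out of reach is approached as far as the arm can. The fingers move at their own pace and stop on an object; clamp_n is the grip in N (left out, the last holds). Time passes only in rows, so rows that do not move let the fingers close. The tool returns the time, the measured TCP pose, the force, the opening and the grip force at its end. only (a regular expression) keeps the lines of the reply that match it, lines (a string "A,B") keeps lines A to B, and quiet returns only ok. No shift or turn number may pass 1 either way. Input that does not fit is refused with a message, and nothing moves.
- sensors.sense(): the state, without advancing time (a new reading comes with each control period).
- viewer.snapshot(name): name is "scene" or "top" or "wrist"; returns a dict with "pixels" (400x640x3 uint8, red, green, blue), "range_z" (400x640 float32, m along the optical axis (not along the pixel's ray), 0 where there is no reading), "fov_y" (degrees; the focal length in pixels is half the picture's height over the tangent of half this angle, whatever the lens; pixels are square), "cx", "cy" (the principal point, pixels), "R" (3x3) and "t" (3): a world point X has camera coordinates R X + t; the wrist camera has in their place "hand_eye" (4x4, takes a point from camera to tool coordinates, whose origin is the TCP and whose axes are the flange's). Camera axes: x right, y down, z forward; pixel columns grow to the right and rows downward; lengths in m; the calibration is good to about 2 mm. A picture is of the moment at which its call begins: read the wrist's pose just before it.
- manip.sign_off(): hands the job in; it is judged then, once.
The state is a dict: "t": time; "q": joint angles; "qd": joint speeds; "tau": joint torques, N m; "tcp_pos": TCP position; "tool_rot": TCP orientation; "force": force on the tool from outside, world axes, zero at the start; "ft_torque": the same for the moment, N m; "finger_gap": opening from 0.0 (shut) to 1.0 (fully open); "gripper_force": force on a finger pad.
Only numpy, scipy, OpenCV 4.12 (cv2) and the standard library are available. Lean on these libraries where they do the work, as an engineer would, in place of code of your own. Each camera call takes 0.05 s, during which the arm holds its last target. There are 200 camera calls.

## Working session

There is one attempt and no reset: what is moved stays moved. The work goes in short steps, Python scripts to look and compute and a tool call to move; the robot and the scene stay as the last step left them, time stands still between calls to the robot, and variables do not carry over. Pictures are saved under pics/ and viewed, at most 10 in all, crops included, and the job is handed in when it is done.

```bash
ls; mkdir -p pics; python3 - <<'E'
from station import manip, viewer, sensors
import cv2,numpy as np
s=sensors.sense();print(s)
for n in("scene","top"):
    d=viewer.snapshot(n);cv2.imwrite(f"pics/{n}0.png",d["pixels"][:,:,::-1]);np.savez(f"{n}0.npz",**d);print(n,d["fov_y"],d["cx"],d["cy"],d["R"],d["t"])
E
```

```text
pics
station.py
{'t': 0.0, 'q': array([-1.51550918e+00,  5.28452874e-01,  1.43393055e+00,  1.15759596e-05,
        1.18140215e+00, -1.78500515e-01]), 'qd': array([-0.0015047 ,  0.00039306,  0.00064769,  0.00123474, -0.00059283,
       -0.00023593]), 'tau': array([ 2.12421410e-04, -4.42351127e+01, -1.78021538e+01, -2.02311285e-04,
        8.60052678e-03,  9.51575117e-06]), 'tcp_pos': array([ 0.14478275, -0.60729646,  0.25233276]), 'tool_rot': array([ 9.93175352e-01,  1.16625547e-01,  7.28487346e-05, -1.09405156e-03]), 'force': array([ 0.21250124,  0.02625723, -0.13802704]), 'ft_torque': array([-0.0386973 , -0.02094374,  0.00735275]), 'gripper_force': 0.0, 'finger_gap': 0.9990004142435887}
scene 52.52464577598305 324.59023331758175 211.54706929649254 [[ 0.21992892  0.97534658  0.01817448]
 [ 0.67161709 -0.13787693 -0.72795634]
 [-0.70750389  0.17230495 -0.68538256]] [-0.03560472 -0.30569974  1.38551698]
top 48.027712947597394 317.9259025038106 204.74079326546166 [[ 1.52552824e-02 -9.99883470e-01  5.67830845e-04]
 [-9.94636227e-01 -1.52333247e-02 -1.02306998e-01]
 [ 1.02303727e-01  9.95937019e-04 -9.94752711e-01]] [-0.09924951  0.5310929   1.09488179]
```

View pics/top0.png

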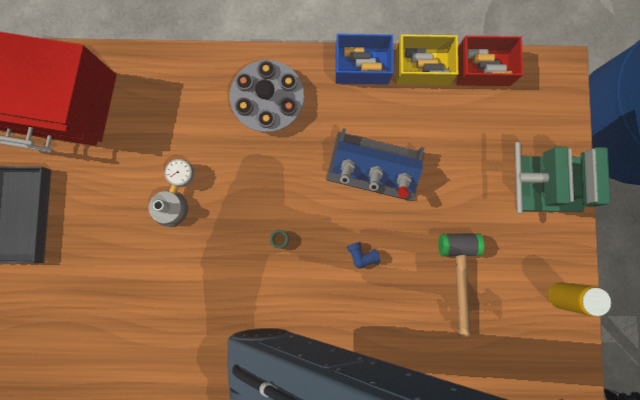

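View pics/scene0.png

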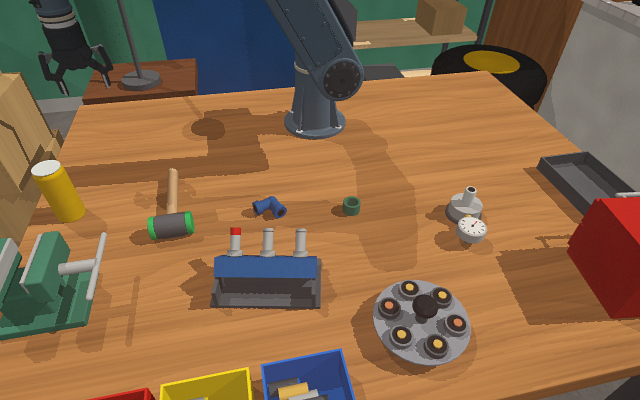

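The top view shows the sleeve at (279,239), the socket at (159,206), the dial at (178,172) and the red tip rightmost in the rack at (403,192). In the scene view the red tip is at (236,240).

```bash
cat > h.py <<'E'
import numpy as np,cv2
from scipy.spatial.transform import Rotation as Ro
from scipy.optimize import least_squares
def snap(n,name=None):
    from station import manip, viewer, sensors
    s=sensors.sense();d=viewer.snapshot(n)
    if n=="wrist":
        T=np.eye(4);T[:3,:3]=Ro.from_quat(s["tool_rot"]).as_matrix();T[:3,3]=s["tcp_pos"]
        C=np.linalg.inv(T@d["hand_eye"]);d["R"]=C[:3,:3];d["t"]=C[:3,3]
    if name:cv2.imwrite(f"pics/{name}.png",d["pixels"][:,:,::-1]);np.savez(name,**d)
    return d
def K(d):
    f=200/np.tan(np.radians(float(d["fov_y"]))/2);return f,float(d["cx"]),float(d["cy"])
def cloud(d):
    f,cx,cy=K(d);z=d["range_z"].astype(float);v,u=np.mgrid[:400,:640]
    c=np.stack([(u-cx)/f*z,(v-cy)/f*z,z],-1);p=(c-d["t"])@d["R"]
    p[z==0]=np.nan;return p
def plane(d,u,v,zw):
    f,cx,cy=K(d);r=np.array([(u-cx)/f,(v-cy)/f,1])@d["R"];o=-np.asarray(d["t"])@d["R"]
    return o+r*(zw-o[2])/r[2]
def circ(p,r=None):
    m=np.nanmedian(p,0)
    if r:return least_squares(lambda c:np.hypot(*(p-c).T)-r,m,loss="soft_l1",f_scale=.002).x
    return least_squares(lambda c:np.hypot(*(p-c[:2]).T)-c[2],[*m,.02],loss="soft_l1",f_scale=.002).x
def tool(s,p):
    return Ro.from_quat(s["tool_rot"]).inv().apply(np.asarray(p)-s["tcp_pos"])
def proj(d,X):
    f,cx,cy=K(d);c=np.asarray(d["R"])@np.asarray(X)+d["t"];return cx+f*c[0]/c[2],cy+f*c[1]/c[2]
E
python3 - <<'E'
from h import *
for n in("top","scene"):
    d=dict(np.load(n+"0.npz"));P=cloud(d);hsv=cv2.cvtColor(d["pixels"],cv2.COLOR_RGB2HSV)
    H,S,V=cv2.split(hsv)
    f=lambda m,b:[(lambda q:(len(q),q.mean(0).round(4),np.percentile(q,[5,95],axis=0).round(4).tolist()))(P[m&b&np.isfinite(P[...,2])])]
    def box(u0,v0,u1,v1):
        m=np.zeros((400,640),bool);m[v0:v1,u0:u1]=1;return m
    B={"top":(265,225,295,255),"scene":(335,190,370,222)}[n]
    g=(H>45)&(H<95)&(S>70)
    print(n,"sleeve",f(g,box(*B)))
    m=g&box(*B);q=P[m];q=q[q[:,2]>.024];print(len(q),q[:,2].mean(),circ(q[:,:2]))
    B={"top":(390,175,420,205),"scene":(222,222,250,260)}[n]
    print("red",f(((H<8)|(H>172))&(S>140),box(*B)))
    B={"top":(140,180,195,230),"scene":(445,180,490,215)}[n]
    q=P[box(*B)];q=q[np.isfinite(q[:,2])];z=q[:,2]
    k=q[(z>.080)&(z<.095)];print("mouth",len(k),k.mean(0),circ(k[:,:2],.007))
    k=q[(z>.036)&(z<.044)];print("body",len(k),k.mean(0))
    B={"top":(320,125,435,205),"scene":(205,225,330,315)}[n]
    print("blue",f((H>100)&(H<125)&(S>100),box(*B)))
    q=P[((H>100)&(H<125)&(S>100))&box(*B)];q=q[np.isfinite(q[:,2])&(q[:,2]>.03)]
    c=q.mean(0);u,s,vt=np.linalg.svd(q-c,full_matrices=False);print("rack normal",vt[2],"long",vt[0],c)
    if n=="top":
        for u,v in((347,177),(375,182),(403,190),(346,167),(375,171),(403,178)):print(u,v,P[v,u])
E
```

```text
top sleeve [(60, array([0.4461, 0.0045, 0.0305]), [[0.4259, -0.0135, 0.0275], [0.4653, 0.0236, 0.0337]])]
60 0.030456991394672114 [0.44600845 0.00438492 0.01914244]
red [(93, array([ 0.5583, -0.289 ,  0.1014]), [[0.549, -0.2992, 0.0949], [0.5691, -0.2787, 0.1115]])]
mouth 106 [0.52057312 0.28769545 0.08548047] [0.52059313 0.28754767]
body 647 [0.52283075 0.28415432 0.0402648 ]
blue [(2021, array([ 0.6312, -0.2335,  0.0708]), [[0.5919, -0.3266, 0.0451], [0.669, -0.1394, 0.0869]])]
rack normal [-0.43288315  0.10342108  0.89549777] long [-0.21541061 -0.9764853   0.00864495] [ 0.63124445 -0.23353848  0.07079819]
347 177 [ 0.59011327 -0.15796013  0.10948019]
375 182 [ 0.57947574 -0.22334866  0.10860079]
403 190 [ 0.56108056 -0.28770005  0.11285347]
346 167 [ 0.61798288 -0.15679846  0.08692858]
375 171 [ 0.61062906 -0.22691178  0.08000149]
403 178 [ 0.59492776 -0.29435264  0.07840739]
scene sleeve [(70, array([0.4543, 0.0078, 0.0277]), [[0.4333, -0.0129, 0.01], [0.4714, 0.0241, 0.0322]])]
60 0.03020739364215499 [0.45124114 0.00578146 0.01930579]
red [(83, array([ 0.5659, -0.289 ,  0.1007]), [[0.5615, -0.2993, 0.0974], [0.5748, -0.2793, 0.1096]])]
mouth 74 [0.52731819 0.28619126 0.08489125] [0.52728035 0.28623315]
body 419 [0.53181134 0.28304879 0.04034162]
blue [(2135, array([ 0.6539, -0.2373,  0.0729]), [[0.6261, -0.3292, 0.0599], [0.6807, -0.1455, 0.0857]])]
rack normal [ 0.55053767 -0.12222335  0.82581458] long [ 0.21855819  0.97582308 -0.00127892] [ 0.65400498 -0.23726926  0.07300165]
```

The manual's scale: shifts go in shares of 60 cm and turns go in shares of 2 rad. Converting my numbers, -0.525 m / 0.6 = -0.875, 0.437 m / 0.6 = 0.7283.

Call:
drive_effector --ticks '[0.0833,-0.1,0,0,1,0.1667,-0.2,0,0,1,0.25,-0.3,0,0,1,0.3333,-0.4,0,0,1,0.4,-0.4833,0,0,1,0.4667,-0.5583,0,0,1,0.5333,-0.6417,0,0,1,0.5833,-0.7,0,0,1,0.6333,-0.7583,0,0,1,0.6833,-0.8167,0,0,1,0.7283,-0.875,0,0,1,0.7283,-0.875,0,0,1,0.7283,-0.875,0,0,1,0.7283,-0.875,0,0,1,0.7283,-0.875,0,0,1,0.7283,-0.875,0,0,1]'

```text
t: 1.7
tcp_pos: [0.448, 0.0046, 0.253]
tool_rot: [0.993, 0.118, -0.001, 0.0]
force: [-0.7, -0.0, -0.2]
finger_gap: 1.002
gripper_force: 0.0
```

```bash
python3 - <<'E'
from h import *
d=snap("wrist","w1");print(d["hand_eye"].round(3),d["fov_y"]);print(proj(d,[.448,.005,.03]))
from station import manip, viewer, sensors
s=sensors.sense();print(s["q"],s["tcp_pos"],Ro.from_quat(s["tool_rot"]).as_matrix().round(3))
E
```

```text
[[ 0.001 -0.954 -0.299  0.075]
 [ 1.     0.001 -0.001  0.002]
 [ 0.001 -0.299  0.954 -0.121]
 [ 0.     0.     0.     1.   ]] 69.07491060536046
(np.float64(319.44569532399635), np.float64(180.46948011877703))
[-2.41678120e-01  2.90903359e-01  1.85873236e+00 -5.75362185e-04
  9.93136909e-01  1.09503335e+00] [0.44772439 0.00382381 0.25300204] [[ 0.973  0.232 -0.001]
 [ 0.232 -0.973 -0.   ]
 [-0.001 -0.    -1.   ]]
```

View pics/w1.png

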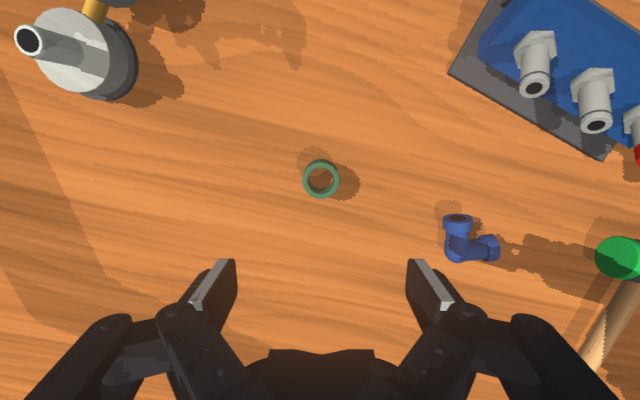

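The sleeve ring is centred near (321,178) between the fingers, the gauge mouth is at (29,40), and the rack is top right. I'll refine the sleeve.

```bash
cat >> h.py <<'E'
def sleeve(d,z0,box,zt=.005):
    P=cloud(d);H,S,V=cv2.split(cv2.cvtColor(d["pixels"],cv2.COLOR_RGB2HSV))
    m=(H>45)&(H<95)&(S>50)&(abs(P[...,2]-z0)<zt);b=np.zeros_like(m);u0,v0,u1,v1=box;b[v0:v1,u0:u1]=1
    q=P[m&b];return len(q),circ(q[:,:2]),q[:,2].mean()
E
python3 - <<'E'
from h import *
d=dict(np.load("w1.npz"));print(sleeve(d,.03,(295,150,350,210)))
P=cloud(d);print(P[40,29],P[60:70,70:75].mean((0,1)))
from station import manip, viewer, sensors
s=sensors.sense();print(tool(s,[.448,.005,.03]))
E
```

```text
(482, array([0.4487206 , 0.00416843, 0.01919203]), np.float64(0.02974299941179237))
[0.52250734 0.28507703 0.08619358] [0.50961933 0.28113239 0.04520305]
[ 0.00082438 -0.00105496  0.22300129]
```

Scaled: 0.227 m / 0.6 = 0.3783, 0.001 m / 0.6 = 0.0017.

Call:
drive_effector --ticks '[0.0017,0,0.0833,0,1,0.0017,0,0.1667,0,1,0.0017,0,0.25,0,0.9,0.0017,0,0.3167,0,0.8,0.0017,0,0.35,0,0.8,0.0017,0,0.3667,0,0.8,0.0017,0,0.3783,0,0.8,0.0017,0,0.3783,0,0.8,0.0017,0,0.3783,0,0.3,0.0017,0,0.3783,0,0.3,0.0017,0,0.3783,0,0.3,0.0017,0,0.3783,0,0.3,0.0017,0,0.3783,0,0.3,0.0017,0,0.3783,0,0.3]' --clamp_n 40

```text
t: 3.15
tcp_pos: [0.4499, 0.004, 0.0277]
tool_rot: [0.993, 0.117, 0.001, 0.001]
force: [-1.1, -1.7, 6.8]
finger_gap: 0.523
gripper_force: 40.8
```

Scaled: -0.2575 m / 0.6 = -0.4292, -0.17 m / 0.6 = -0.2833.

Call:
drive_effector --ticks '[0,0,-0.05,0,0.3,0,0,-0.1167,0,0.3,0,0,-0.1833,0,0.3,0.0167,-0.0333,-0.25,0,0.3,0.05,-0.0917,-0.2833,0,0.3,0.0833,-0.1583,-0.2833,0,0.3,0.1167,-0.2167,-0.2833,0,0.3,0.15,-0.2833,-0.2833,0,0.3,0.1833,-0.35,-0.2833,0,0.3,0.2167,-0.4083,-0.2833,0,0.3,0.2275,-0.4292,-0.2833,0,0.3,0.2275,-0.4292,-0.2833,0,0.3,0.2275,-0.4292,-0.2833,0,0.3,0.2275,-0.4292,-0.2833,0,0.3,0.2275,-0.4292,-0.2833,0,0.3]'

```text
t: 4.65
tcp_pos: [0.5221, 0.2848, 0.1964]
tool_rot: [0.993, 0.116, -0.0, 0.0]
force: [0.7, -0.5, 0.6]
finger_gap: 0.52
gripper_force: 41.7
```

```bash
python3 - <<'E'
from h import *
d=snap("wrist","w2");print(proj(d,[.5225,.286,.085]))
from station import manip, viewer, sensors
s=sensors.sense();print(s["tcp_pos"],s["finger_gap"],Ro.from_quat(s["tool_rot"]).as_matrix().round(4))
E
```

```text
(np.float64(317.79658055400665), np.float64(208.53360053045154))
[0.52226949 0.28492767 0.19640874] 0.5230658193110144 [[ 9.732e-01  2.299e-01 -6.000e-04]
 [ 2.299e-01 -9.732e-01 -4.000e-04]
 [-6.000e-04  2.000e-04 -1.000e+00]]
```

View pics/w2.png

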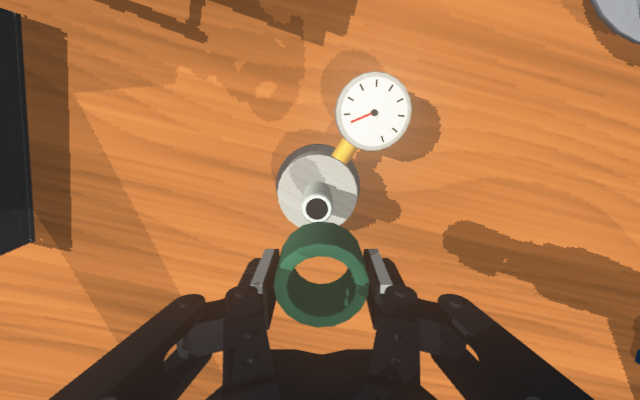

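The mouth disc is at about (317,208). The held sleeve is at about (321,272), apparently level. I'll measure both with the same camera.

```bash
cat > m.py <<'E'
from h import *
def mouth(d,u,v):
    g=cv2.cvtColor(d["pixels"],cv2.COLOR_RGB2GRAY);m=(g<70).astype(np.uint8)
    n,l,st,c=cv2.connectedComponentsWithStats(m);k=l[v,u];ys,xs=np.where(l==k)
    e=cv2.fitEllipse(np.stack([xs,ys],1).astype(np.float32)[cv2.convexHull(np.stack([xs,ys],1).astype(np.int32),returnPoints=False).ravel()])
    return st[k],e,plane(d,*e[0],.085)
E
python3 - <<'E'
from m import *
d=dict(np.load("w2.npz"));P=cloud(d)
print(mouth(d,317,208))
q=P[185:235,290:345].reshape(-1,3);k=q[(q[:,2]>.081)&(q[:,2]<.09)];print(len(k),k[:,2].mean(),circ(k[:,:2]),k.mean(0))
q=P[150:245,270:370].reshape(-1,3);k=q[(q[:,2]>.045)&(q[:,2]<.078)];print("post side",len(k),circ(k[:,:2],.014))
H,S,V=cv2.split(cv2.cvtColor(d["pixels"],cv2.COLOR_RGB2HSV));g=(H>45)&(H<95)&(S>50)&(P[...,2]>.1)
z=P[g][:,2];top=np.percentile(z,95);print("z",np.percentile(z,[1,5,50,95,99]))
k=P[g];k=k[k[:,2]>top-.004];print(len(k),circ(k[:,:2]))
A=np.c_[k[:,:2]-k[:,:2].mean(0),np.ones(len(k))];print(np.linalg.lstsq(A,k[:,2],rcond=None)[0])
E
```

```text
Traceback (most recent call last):
  File "m.py", line 5, in mouth
    e=cv2.fitEllipse(np.stack([xs,ys],1).astype(np.float32)[cv2.convexHull(np.stack([xs,ys],1).astype(np.int32),returnPoints=False).ravel()])
cv2.error: OpenCV(4.12.0) /io/opencv/modules/imgproc/src/shapedescr.cpp:361: error: (-201:Incorrect size of input array) There should be at least 5 points to fit the ellipse in function 'fitEllipseNoDirect'
```

```bash
sed -i 's/m=(g<70)/m=(g<g[v-3:v+4,u-3:u+4].mean()+30)/' m.py; python3 - <<'E'
from m import *
d=dict(np.load("w2.npz"));P=cloud(d)
print(mouth(d,317,208))
q=P[185:235,290:345].reshape(-1,3);k=q[(q[:,2]>.081)&(q[:,2]<.09)];print(len(k),k[:,2].mean(),circ(k[:,:2]),k.mean(0))
q=P[150:245,270:370].reshape(-1,3);k=q[(q[:,2]>.045)&(q[:,2]<.078)];print("post side",len(k),circ(k[:,:2],.014))
H,S,V=cv2.split(cv2.cvtColor(d["pixels"],cv2.COLOR_RGB2HSV));g=(H>45)&(H<95)&(S>50)&(P[...,2]>.1)
z=P[g][:,2];top=np.percentile(z,95);print("z",np.percentile(z,[1,5,50,95,99]))
k=P[g];k=k[k[:,2]>top-.004];print(len(k),circ(k[:,:2]))
A=np.c_[k[:,:2]-k[:,:2].mean(0),np.ones(len(k))];print(np.linalg.lstsq(A,k[:,2],rcond=None)[0])
E
```

```text
(array([306, 199,  22,  20, 340], dtype=int32), ((316.40826416015625, 208.47694396972656), (19.93706512451172, 21.03523063659668), 94.35885620117188), array([0.52227999, 0.28714385, 0.085     ]))
778 0.08483821112782881 [0.5231417  0.28769983 0.00933981] [0.52331104 0.28771127 0.08483821]
post side 247 [0.52173355 0.28729411]
z [0.17205361 0.17609634 0.19793857 0.19919943 0.19968221]
3194 [0.52190604 0.28317957 0.01931716]
[-0.00900119 -0.00313272  0.19822019]
```

Scaled: 0.076 m / 0.6 = 0.1267, -0.0033 m / 0.6 = -0.0055.

Call:
drive_effector --ticks '[0.002,-0.0055,0.05,0,0.3,0.002,-0.0055,0.0917,0,0.3,0.002,-0.0055,0.1167,0,0.3,0.002,-0.0055,0.1267,0,0.3,0.002,-0.0055,0.1267,0,0.3,0.002,-0.0055,0.1267,0,0.3]'

```text
t: 5.3
tcp_pos: [0.5235, 0.2897, 0.1211]
tool_rot: [0.993, 0.116, 0.001, -0.0]
force: [0.2, 0.4, -1.0]
finger_gap: 0.524
gripper_force: 41.7
```

```bash
python3 - <<'E'
from h import *
d=snap("wrist","w3");cv2.imwrite("pics/w3c.png",cv2.resize(d["pixels"][150:350,220:420,::-1],None,fx=3,fy=3))
P=cloud(d);H,S,V=cv2.split(cv2.cvtColor(d["pixels"],cv2.COLOR_RGB2HSV));g=(H>45)&(H<95)&(S>50)
g[:150]=0;g[350:]=0;k=P[g];top=np.nanpercentile(k[:,2],95);k=k[abs(k[:,2]-top)<.003];print(top,circ(k[:,:2]))
q=P[200:340,250:390].reshape(-1,3);k=q[abs(q[:,2]-.085)<.003];k=k[np.hypot(k[:,0]-.5225,k[:,1]-.2875)<.02];print(len(k),k.mean(0) if len(k) else 0, circ(k[:,:2]) if len(k)>5 else 0)
from station import manip, viewer, sensors
s=sensors.sense();print(s["tcp_pos"],proj(d,[.5225,.2875,.085]))
E
```

```text
0.12379968177338907 [0.52328172 0.28811799 0.01917576]
349 [0.51504242 0.28590287 0.08509812] [0.51499612 0.28585249 0.00502533]
[0.52365258 0.28984537 0.1213574 ] (np.float64(321.5502478513326), np.float64(251.12161284530058))
```

View pics/w3c.png

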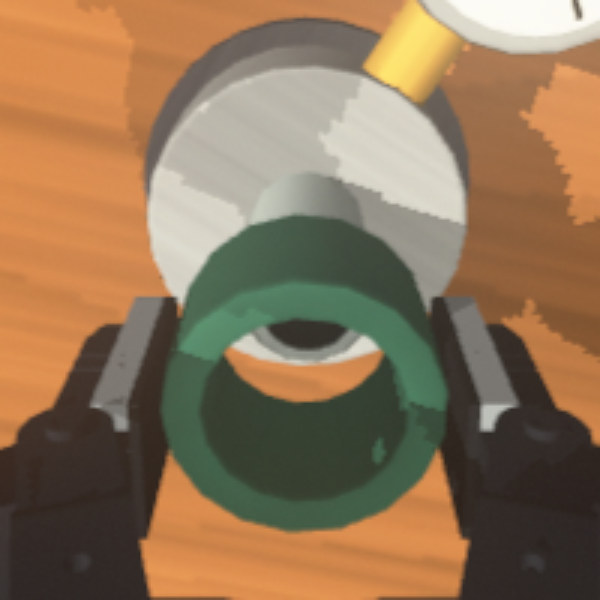

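The crop shows the sleeve bore centred laterally on the post (sleeve at about x 304, post at about x 307), with the mouth visible through the bore. A sub-millimetre correction is enough, then I'll lower it.

Scaled: 0.05 m / 0.6 = 0.0833, 0.04 m / 0.6 = 0.0667.

Call:
drive_effector --ticks '[-0.0013,0.0008,0,0,0.3,-0.0013,0.0008,0.0167,0,0.3,-0.0013,0.0008,0.0333,0,0.3,-0.0013,0.0008,0.05,0,0.3,-0.0013,0.0008,0.0667,0,0.3,-0.0013,0.0008,0.0783,0,0.3,-0.0013,0.0008,0.0833,0,0.3,-0.0013,0.0008,0.0833,0,0.3]'

```text
t: 6.15
tcp_pos: [0.5218, 0.289, 0.0696]
tool_rot: [0.993, 0.117, -0.001, 0.0]
force: [0.2, 0.7, -0.6]
finger_gap: 0.528
gripper_force: 41.7
```

Scaled: 0.003 m / 0.6 = 0.005, 0.002 m / 0.6 = 0.0033.

Call:
drive_effector --ticks '[0,0,0.0017,0,0.3,0,0,0.0033,0,0.3,0,0,0.005,0,0.3,0,0,0.005,0,0.3]'

```text
t: 6.55
tcp_pos: [0.5224, 0.2892, 0.0678]
tool_rot: [0.993, 0.117, 0.0, -0.0]
force: [-0.1, 0.4, 1.0]
finger_gap: 0.524
gripper_force: 41.8
```

Scaled: 0.002 m / 0.6 = 0.0033, 0.001 m / 0.6 = 0.0017.

Call:
drive_effector --ticks '[0,0,0.0017,0,0.3,0,0,0.0033,0,0.3,0,0,0.0033,0,0.3]'

```text
t: 6.85
tcp_pos: [0.5224, 0.2893, 0.0677]
tool_rot: [0.993, 0.117, 0.001, -0.0]
force: [-3.1, -2.1, 13.0]
finger_gap: 0.523
gripper_force: 43.0
```

Call:
drive_effector --ticks '[0,0,-0.0017,0,0.75,0,0,-0.0017,0,0.75,0,0,-0.0017,0,0.75,0,0,-0.05,0,0.75,0,0,-0.1333,0,0.75,0,0,-0.2,0,0.75,0,0,-0.2167,0,0.75,0,0,-0.2167,0,0.75]' --clamp_n 20

```text
t: 7.65
tcp_pos: [0.5232, 0.2896, 0.1971]
tool_rot: [0.993, 0.117, 0.002, -0.0]
force: [-0.5, 0.1, -0.8]
finger_gap: 0.751
gripper_force: 0.0
```

```bash
python3 - <<'E'
from h import *
d=snap("wrist","w4");cv2.imwrite("pics/w4c.png",cv2.resize(d["pixels"][100:300,220:420,::-1],None,fx=2,fy=2))
P=cloud(d);H,S,V=cv2.split(cv2.cvtColor(d["pixels"],cv2.COLOR_RGB2HSV));g=(H>45)&(H<95)&(S>50);g[:100]=0
k=P[g];z=np.percentile(k[:,2],[50,90,95]);print(z);k=k[abs(k[:,2]-.07)<.004];print(len(k),k.mean(0))
A=np.c_[k[:,:2]-k[:,:2].mean(0),np.ones(len(k))];print(circ(k[:,:2]))
E
```

```text
[nan nan nan]
820 [0.52407151 0.28872587 0.06973252]
[0.5215187  0.2875267  0.01958235]
```

View pics/w4c.png

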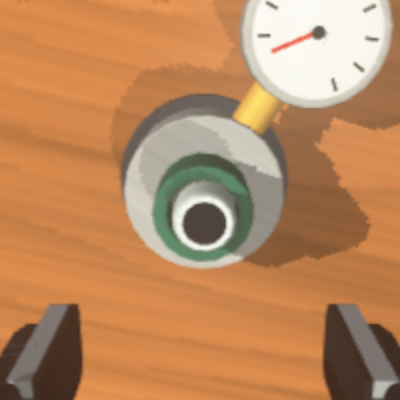

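The sleeve is seated around the post: its top measures z 0.0697, and flat home would be 0.070. Next is the rack.

Scaled: 0.549 m / 0.6 = 0.915, 0.23 m / 0.6 = 0.3833, 0.45 rad / 2 = 0.225.

Call:
drive_effector --ticks '[-0.02,0.0767,-0.05,0,0.65,-0.04,0.1533,-0.0917,0.025,0.65,-0.06,0.23,-0.0917,0.05,0.65,-0.08,0.3067,-0.0917,0.075,0.65,-0.1,0.3833,-0.0917,0.1,0.65,-0.12,0.46,-0.0917,0.125,0.65,-0.14,0.5367,-0.0917,0.15,0.65,-0.16,0.6133,-0.0917,0.175,0.65,-0.18,0.69,-0.0917,0.2,0.65,-0.2,0.7667,-0.0917,0.225,0.65,-0.22,0.8433,-0.0917,0.225,0.65,-0.2383,0.915,-0.0917,0.225,0.65,-0.2383,0.915,-0.0917,0.225,0.65,-0.2383,0.915,-0.0917,0.225,0.65,-0.2383,0.915,-0.0917,0.225,0.65]'

```text
t: 9.2
tcp_pos: [0.5093, -0.2763, 0.2484]
tool_rot: [0.994, -0.108, -0.002, -0.001]
force: [-0.5, -1.0, 0.6]
finger_gap: 0.649
gripper_force: 0.0
```

```bash
python3 - <<'E'
from h import *
d=snap("wrist","w5");print(proj(d,[.561,-.288,.11]))
from station import manip, viewer, sensors
s=sensors.sense();print(s["q"],s["tcp_pos"],Ro.from_quat(s["tool_rot"]).as_matrix().round(4))
E
```

```text
(np.float64(319.73557815972407), np.float64(142.29702568059852))
[-6.89377883e-01  4.72618492e-01  1.55142090e+00  3.99761945e-04
  1.12122963e+00  1.09611812e+00] [ 0.50961165 -0.27609088  0.24894646] [[ 0.977  -0.2132 -0.0026]
 [-0.2132 -0.977   0.0026]
 [-0.0031 -0.002  -1.    ]]
```

View pics/w5.png

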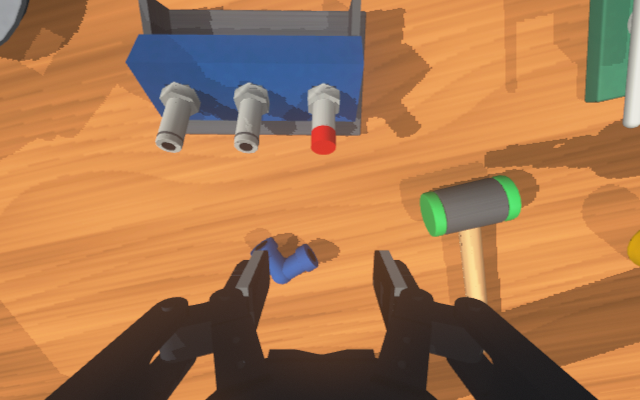

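Red tip: tail end at about (323,140), hexagon at about (323,95). It sits in the rightmost hole, at rack y = -70 mm. Next I fit its axis.

```bash
python3 - <<'E'
from h import *
d=dict(np.load("w5.npz"));P=cloud(d);H,S,V=cv2.split(cv2.cvtColor(d["pixels"],cv2.COLOR_RGB2HSV))
ax0=np.array([-.977*.72,.2132*.72,.69]);ax0/=np.linalg.norm(ax0)
b=np.zeros((400,640),bool);b[98:156,304:343]=1
red=((H<8)|(H>172))&(S>140);blue=(H>100)&(H<125)&(S>80)
R=P[b&red];print("red",len(R),np.nanmean(R,0),np.nanpercentile(R@ax0,[2,98]))
q=P[b&~blue];q=q[np.isfinite(q[:,2])&(q[:,2]>.06)]
c=np.nanmean(R,0)
def res(x):
    a=np.array([x[2],x[3],1]);a/=np.linalg.norm(a);v=Q-[x[0],x[1],.1]
    return np.linalg.norm(np.cross(v,a),axis=1)-.011
Q=q;e=(q-c)@ax0;Q=q[(e<.03)&(e>-.045)]
# side points only: drop end cap
t=R@ax0;Q=Q[Q@ax0<np.percentile(t,98)-.002]
r=least_squares(res,[.565,-.289,ax0[0]/ax0[2],ax0[1]/ax0[2]],loss="soft_l1",f_scale=.001)
a=np.array([r.x[2],r.x[3],1]);a/=np.linalg.norm(a);p=np.array([r.x[0],r.x[1],.1])
print(len(Q),np.median(abs(res(r.x))),p,a,np.degrees(np.arccos(a[2])))
end=np.percentile((P[b&red]-p)@a,98);E=p+a*end;print("end",E,"nose",E-.094*a)
G=E-.010*a;print("grasp",G)
from station import manip, viewer, sensors
s=sensors.sense();print("tool",tool(s,G))
E
```

```text
red 637 [ 0.56163812 -0.29112024  0.10147708] [-0.38171655 -0.36480626]
0 nan [ 0.565 -0.289  0.1  ] [-0.70538556  0.15392856  0.69190839] 46.21863538101971
end [nan nan nan] nose [nan nan nan]
grasp [nan nan nan]
tool [nan nan nan]
  return _methods._mean(a, axis=axis, dtype=dtype,
  ret = ret.dtype.type(ret / rcount)
```

```bash
cat > tipfit.py <<'E'
from h import *
def fit(d,box,ax0,zmin=.06,red_only_end=True):
    P=cloud(d);H,S,V=cv2.split(cv2.cvtColor(d["pixels"],cv2.COLOR_RGB2HSV));ax0=np.array(ax0)/np.linalg.norm(ax0)
    b=np.zeros((400,640),bool);u0,v0,u1,v1=box;b[v0:v1,u0:u1]=1;b&=np.isfinite(P[...,2])
    red=((H<8)|(H>172))&(S>140);blue=(H>100)&(H<125)&(S>80)
    R=P[b&red];c=R.mean(0);t1=np.percentile((R-c)@ax0,98)
    q=P[b&~blue&((H<8)|(H>172)|(S<60))];q=q[q[:,2]>zmin];e=(q-c)@ax0;Q=q[(e<t1-.002)&(e>t1-.046)&(np.linalg.norm(np.cross(q-c,ax0),axis=1)<.025)]
    def ax(x):
        a=np.array([x[2],x[3],1]);return a/np.linalg.norm(a)
    res=lambda x:np.linalg.norm(np.cross(Q-[x[0],x[1],c[2]],ax(x)),axis=1)-.011
    r=least_squares(res,[c[0],c[1],ax0[0]/ax0[2],ax0[1]/ax0[2]],loss="soft_l1",f_scale=.001)
    a=ax(r.x);p=np.array([r.x[0],r.x[1],c[2]]);E=p+a*np.percentile((R-p)@a,98)
    print(len(R),len(Q),"res",np.median(abs(res(r.x))),"axis",a,np.degrees(np.arccos(a[2])));return E,a
E
python3 - <<'E'
from tipfit import *
from station import manip, viewer, sensors
s=sensors.sense()
d=dict(np.load("w5.npz"));E,a=fit(d,(304,98,343,156),[-.705,.154,.69])
print("end",E,"nose",E-.094*a);G=E-.010*a;print("grasp",G,"tool",tool(s,G))
for n,B in(("top0",(385,165,420,205)),("scene0",(222,222,250,260))):
    try:
        E,a=fit(dict(np.load(n+".npz")),B,[-.705,.154,.69]);print(n,E)
    except Exception as e:print(n,e)
E
```

```text
636 885 res 0.0002993516925203499 axis [-0.71631887  0.16474164  0.67804681] 47.308798591496966
end [ 0.55508678 -0.28915468  0.10285212] nose [ 0.62242075 -0.30464039  0.03911572]
grasp [ 0.56224997 -0.2908021   0.09607165] tool [0.0550391  0.0034547  0.15269801]
93 155 res 0.0008292645122471055 axis [-0.70469084  0.17835411  0.68673185] 46.62803999892757
top0 [ 0.55198624 -0.28674758  0.10654479]
83 211 res 0.0009203302801714646 axis [-0.72276982  0.15773777  0.67284662] 47.71284938704377
scene0 [ 0.5552954  -0.28780681  0.10361003]
```

Scaled: 0.15 m / 0.6 = 0.25, 0.145 m / 0.6 = 0.2417.

Call:
drive_effector --ticks '[0.05,0.0017,0.05,0,0.6,0.09,0.0033,0.1,0,0.6,0.09,0.0033,0.1667,0,0.6,0.09,0.0033,0.2167,0,0.6,0.09,0.0033,0.2417,0,0.6,0.09,0.0033,0.25,0,0.6,0.09,0.0033,0.25,0,0.6,0.09,0.0033,0.25,0,0,0.09,0.0033,0.25,0,0,0.09,0.0033,0.25,0,0,0.09,0.0033,0.25,0,0,0.09,0.0033,0.25,0,0,0.09,0.0033,0.25,0,0]' --clamp_n 25

```text
t: 10.55
tcp_pos: [0.5631, -0.2919, 0.1018]
tool_rot: [0.994, -0.108, 0.001, 0.0]
force: [-1.3, 1.7, 6.2]
finger_gap: 0.25
gripper_force: 25.9
```

Scaled: -0.044 m / 0.6 = -0.0733, -0.041 m / 0.6 = -0.0683.

Call:
drive_effector --ticks '[-0.0123,0,-0.0113,0,0,-0.0245,0,-0.0227,0,0,-0.0367,0,-0.0338,0,0,-0.049,0,-0.0452,0,0,-0.0613,0,-0.0567,0,0,-0.0733,0,-0.0683,0,0,-0.0733,0,-0.0683,0,0]'

```text
t: 11.25
tcp_pos: [0.5182, -0.2817, 0.1421]
tool_rot: [0.994, -0.108, -0.0, -0.0]
force: [0.3, -0.2, -2.7]
finger_gap: 0.248
gripper_force: 25.0
```

```bash
python3 - <<'E'
from h import *
d=snap("wrist","w6");cv2.imwrite("pics/w6c.png",d["pixels"][100:,170:470,::-1])
E
```

```text
(no output)
```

View pics/w6c.png

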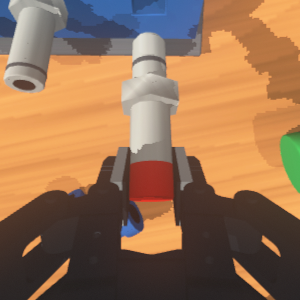

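The tip is out of the hole and held by the red band at about crop (150,180), nose forward to (148,40). I'll raise it, grip at minimum force and measure the tilt.

Scaled: -0.14 m / 0.6 = -0.2333, -0.08 m / 0.6 = -0.1333.

```bash
cat >> tipfit.py <<'E'
def held(d,u0=290,u1=350,v0=90,v1=340):
    """axis of the held tip: r=.011 on tail, .010 on nose, in tool axes relative to TCP"""
    P=cloud(d);f=np.asarray(d["hand_eye"]);T=np.linalg.inv(f);z=d["range_z"].astype(float)
    fl,cx,cy=K(d);v,u=np.mgrid[:400,:640];c=np.stack([(u-cx)/fl*z,(v-cy)/fl*z,z],-1)@f[:3,:3].T+f[:3,3]
    H,S,V=cv2.split(cv2.cvtColor(d["pixels"],cv2.COLOR_RGB2HSV))
    m=(z>0)&(abs(c[...,1])<.022)&(c[...,2]<.13)&(c[...,2]>-.03)&(((H<8)|(H>172))&(S>140)|((S<70)&(V>60)))&(abs(c[...,0])<.12)
    b=np.zeros_like(m);b[v0:v1,u0:u1]=1;q=c[m&b]
    g=np.array([0,0,.003])
    def ax(t):
        a=np.array([np.sin(t[1]),t[2],np.cos(t[1])]);return a/np.linalg.norm(a)   # tail->nose
    def sel(x):
        a=ax(x);w=q-[x[0],x[3],.003];s=w@a;r=np.linalg.norm(np.cross(w,a),axis=1);return s,r
    best=None
    for t0 in(0,.25,.5,.8):
        x=np.array([0,t0,0,0])
        def res(x):
            s,r=sel(x);R=np.where(s<.038-.002,.011,np.where(s>.052,.010,.0165));return r-R
        o=least_squares(res,x,loss="soft_l1",f_scale=.001)
        if best is None or o.cost<best.cost:best=o
    s,r=sel(best.x);a=ax(best.x);ok=r<.02
    print(len(q),"med",np.median(abs(best.fun)),"tilt deg",np.degrees(best.x[1]),"side",np.degrees(best.x[2]),"x0,y0",best.x[[0,3]],"s range",np.percentile(s[ok],[1,99]))
    return best.x,a
E
```

Call:
drive_effector --ticks '[-0.0333,0,-0.0667,0,0,-0.0333,0,-0.1333,0,0,-0.0333,0,-0.2,0,0,-0.0333,0,-0.2333,0,0,-0.0333,0,-0.2333,0,0]' --clamp_n 20

```text
t: 11.8
tcp_pos: [0.5018, -0.2792, 0.2847]
tool_rot: [0.994, -0.108, 0.003, 0.002]
force: [-0.4, -0.6, -2.5]
finger_gap: 0.245
gripper_force: 25.0
```

```bash
python3 - <<'E'
from tipfit import *
held(dict(np.load("w6.npz")));held(snap("wrist","w7"))
E
```

```text
7444 med 0.0007975858202446872 tilt deg 46.21001399894141 side -0.11118572206281369 x0,y0 [-0.00413446  0.00112705] s range [-0.00552059  0.08506106]
7350 med 0.000928008865956881 tilt deg 45.83302290371321 side 0.0005140216372944073 x0,y0 [-0.00350014  0.00072388] s range [-0.00585866  0.08420456]
```

Holding at 46° with no pivoting. I'll pivot it by pressing the nose against the vertical side of the fixed gauge body, nose between foot and top. First, transport to a standoff and check the body and foot profile.

The manual's scale: shifts go in shares of 60 cm and turns go in shares of 2 rad. Converting my numbers, -0.503 m / 0.6 = -0.8383, 0.05 m / 0.6 = 0.0833, -0.45 rad / 2 = -0.225.

Call:
drive_effector --ticks '[-0.0217,-0.05,0,-0.015,0,-0.045,-0.105,0,-0.03,0,-0.0683,-0.1583,0,-0.045,0,-0.0917,-0.2117,0,-0.06,0,-0.115,-0.2667,0,-0.075,0,-0.1383,-0.32,0,-0.09,0,-0.1617,-0.3733,0,-0.105,0,-0.185,-0.4267,0,-0.12,0,-0.2083,-0.48,0,-0.135,0,-0.2317,-0.5333,0.0167,-0.15,0,-0.255,-0.5883,0.0333,-0.165,0,-0.2783,-0.6417,0.05,-0.18,0,-0.3017,-0.6967,0.0667,-0.195,0,-0.325,-0.75,0.0833,-0.21,0,-0.345,-0.7967,0.0833,-0.225,0,-0.3633,-0.8383,0.0833,-0.225,0,-0.3633,-0.8383,0.0833,-0.225,0,-0.3633,-0.8383,0.0833,-0.225,0,-0.3633,-0.8383,0.0833,-0.225,0]'

```text
t: 13.75
tcp_pos: [0.3944, 0.2593, 0.2302]
tool_rot: [0.993, 0.116, -0.001, 0.0]
force: [-0.5, 0.2, -2.3]
finger_gap: 0.244
gripper_force: 24.0
```

```bash
python3 - <<'E'
from tipfit import *
from station import manip, viewer, sensors
d=snap("wrist","w8");held(d);s=sensors.sense();print(s["q"],s["tcp_pos"],Ro.from_quat(s["tool_rot"]).as_matrix().round(4))
A=np.array([.5225,.2888,0]);print("axis in tool",tool(s,A))
for n in("top0","w4"):
    P=cloud(dict(np.load(n+".npz"))).reshape(-1,3);P=P[np.isfinite(P[:,2])];v=P[:,:2]-[.5225,.2874];r=np.hypot(*v.T)
    m=(r<.06)&(v[:,0]<.01)&(P[:,2]>.003);
    for lo in np.arange(.036,.054,.002):
        k=m&(r>=lo)&(r<lo+.002);print(n,round(lo,3),k.sum(),np.percentile(P[k,2],[10,50,90]).round(3) if k.any() else 0)
E
```

```text
7307 med 0.0008875559189145225 tilt deg 45.83391716514437 side 0.0017887924965737355 x0,y0 [-0.00418187  0.00088719] s range [-0.00573308  0.08417718]
[ 3.43991422e-01  3.58033800e-01  1.82965572e+00 -3.56003462e-04
  9.55918628e-01  1.68234019e+00] [0.39469836 0.25921705 0.23054512] [[ 9.731e-01  2.306e-01 -1.800e-03]
 [ 2.306e-01 -9.731e-01 -1.000e-03]
 [-2.000e-03  5.000e-04 -1.000e+00]]
axis in tool [0.13163315 0.00056184 0.23028648]
top0 0.036 62 [0.017 0.039 0.043]
top0 0.038 101 [0.011 0.032 0.042]
top0 0.04 56 [0.008 0.022 0.041]
top0 0.042 34 [0.007 0.008 0.012]
top0 0.044 34 [0.004 0.009 0.011]
top0 0.046 19 [0.004 0.008 0.01 ]
top0 0.048 6 [0.004 0.004 0.005]
top0 0.05 7 [0.004 0.005 0.006]
top0 0.052 10 [0.003 0.005 0.005]
w4 0.036 801 [0.04  0.215 0.249]
w4 0.038 659 [0.039 0.21  0.239]
w4 0.04 327 [0.195 0.229 0.239]
w4 0.042 493 [0.192 0.23  0.234]
w4 0.044 641 [0.19  0.233 0.235]
w4 0.046 474 [0.223 0.234 0.235]
w4 0.048 447 [0.228 0.235 0.236]
w4 0.05 437 [0.228 0.236 0.237]
w4 0.052 1508 [0.233 0.238 0.249]
```

Scaled: 0.145 m / 0.6 = 0.2417, 0.127 m / 0.6 = 0.2117.

Call:
drive_effector --ticks '[0,0,0.0667,0,0,0,0,0.1333,0,0,0,0,0.2,0,0,0,0,0.2417,0,0,0.0167,0,0.2417,0,0,0.0333,0,0.2417,0,0,0.0417,0,0.2417,0,0,0.0458,0,0.2417,0,0,0.0533,0,0.2333,0,0,0.06,0,0.2267,0,0,0.0667,0,0.2183,0,0,0.074,0,0.2117,0,0,0.074,0,0.2117,0,0]'

```text
t: 15.1
tcp_pos: [0.4396, 0.2709, 0.1054]
tool_rot: [0.993, 0.117, 0.001, -0.0]
force: [-2.1, 0.6, -1.6]
finger_gap: 0.248
gripper_force: 24.2
```

```bash
python3 - <<'E'
from tipfit import *
held(snap("wrist","w9"))
E
```

```text
9968 med 0.006837270208743942 tilt deg 59.22235873345121 side -0.01477633834404444 x0,y0 [-0.00692751  0.00107268] s range [-0.0087256   0.10036445]
```

```bash
sed -i 's/b\[v0:v1,u0:u1\]=1;q=c\[m&b\]/b[v0:v1,u0:u1]=1;b\&=np.hypot(P[...,0]-.5225,P[...,1]-.2874)>.0425;q=c[m\&b];q=q[np.linalg.norm(q-[0,0,.003],axis=1)<.095]/' tipfit.py; python3 - <<'E'
from tipfit import *
held(dict(np.load("w8.npz")));held(dict(np.load("w9.npz")))
d=dict(np.load("w9.npz"));print(d["R"])
E
```

```text
7307 med 0.0008875559189145225 tilt deg 45.83391716514437 side 0.0017887924965737355 x0,y0 [-0.00418187  0.00088719] s range [-0.00573308  0.08417718]
6202 med 0.0006955879273752262 tilt deg 28.61348478935663 side -0.5747922869661118 x0,y0 [-0.00618137  0.00157772] s range [-0.00619861  0.08032537]
[[ 0.23238419 -0.97262333 -0.0012008 ]
 [-0.92888102 -0.2222988   0.29624869]
 [-0.28840532 -0.06772811 -0.95511008]]
```

Scaled: 0.041 m / 0.6 = 0.0683, 0.0195 m / 0.6 = 0.0325.

Call:
drive_effector --ticks '[0.0083,0,-0.0058,0,0,0.0167,0,-0.0117,0,0,0.025,0,-0.0158,0,0,0.0325,0,-0.02,0,0,0.04,0,-0.0225,0,0,0.0475,0,-0.025,0,0,0.055,0,-0.0275,0,0,0.0617,0,-0.0292,0,0,0.0683,0,-0.03,0,0,0.0683,0,-0.03,0,0]'

```text
t: 16.15
tcp_pos: [0.4789, 0.2802, 0.1224]
tool_rot: [0.993, 0.117, 0.001, -0.0]
force: [-2.7, -0.3, -3.2]
finger_gap: 0.246
gripper_force: 23.7
```

```bash
python3 - <<'E'
from tipfit import *
held(snap("wrist","w10"))
E
```

```text
2677 med 0.0015142052475974957 tilt deg -0.008760578737464187 side -0.006284956877606076 x0,y0 [-0.00825137  0.00136804] s range [-0.01100277  0.0766474 ]
```

Scaled: -0.1 m / 0.6 = -0.1667, -0.03 m / 0.6 = -0.05.

Call:
drive_effector --ticks '[-0.0167,0,0,0,0,-0.05,0,0,0,0,-0.0667,0,-0.05,0,0,-0.0667,0,-0.1167,0,0,-0.0667,0,-0.1667,0,0,-0.0667,0,-0.1667,0,0,-0.0667,0,-0.1667,0,0]'

```text
t: 16.9
tcp_pos: [0.4393, 0.2708, 0.2229]
tool_rot: [0.993, 0.117, 0.001, -0.0]
force: [0.1, 0.5, -3.4]
finger_gap: 0.244
gripper_force: 23.9
```

```bash
python3 - <<'E'
from tipfit import *
d=snap("wrist","w11");held(d);cv2.imwrite("pics/w11c.png",d["pixels"][100:400,170:470,::-1])
E
```

```text
4520 med 0.0011581828206439484 tilt deg 0.2812633714627678 side 0.1768488525822927 x0,y0 [-0.00781005  0.00120831] s range [-0.01809514  0.07960192]
```

View pics/w11c.png

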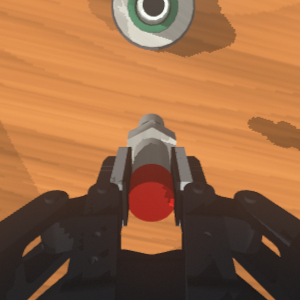

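Upright-looking: the red cap is at crop (152,200) and the nose at about (152,120), with the seated sleeve and socket ahead. Now a check on the angle, using the cap plane and the tail and nose separately.

```bash
cat > chk.py <<'E'
from tipfit import *
def chk(d):
    f=np.asarray(d["hand_eye"]);z=d["range_z"].astype(float);fl,cx,cy=K(d);v,u=np.mgrid[:400,:640]
    c=np.stack([(u-cx)/fl*z,(v-cy)/fl*z,z],-1)@f[:3,:3].T+f[:3,3]
    H,S,V=cv2.split(cv2.cvtColor(d["pixels"],cv2.COLOR_RGB2HSV));red=((H<8)|(H>172))&(S>140)&(z>0)
    w=np.zeros_like(red);w[150:,280:360]=1;R=c[red&w];zt=np.percentile(R[:,2],10)
    for _ in range(3):
        k=R[abs(R[:,2]-zt)<.003] if _==0 else R[abs(R@n-off)<.001]
        m=k.mean(0);n=np.linalg.svd(k-m,full_matrices=False)[2][2];n*=np.sign(n[2]);off=m@n
    print("cap",len(k),m,"tilt x,y deg",np.degrees(n[:2]))
    T=c[(z>0)&(abs(c[...,1])<.02)&(abs(c[...,0])<.06)&(red|((S<70)&(V>60)))]
    for lo,hi,r in((.005,.015,.011),(.015,.03,.011),(.056,.066,.01),(.066,.076,.01)):
        k=T[(T[:,2]>lo)&(T[:,2]<hi)&(abs(T[:,1])<.013)]
        if len(k)>20:
            o=least_squares(lambda p:np.hypot(*(k[:,:2]-p).T)-r,[-.01,.001],loss="soft_l1",f_scale=.0005);print(lo,len(k),o.x,np.median(abs(o.fun)),"zmax",np.percentile(k[:,2],99))
    print("zmax",np.percentile(T[(abs(T[:,1])<.013)&(T[:,2]<.12)][:,2],99.5))
E
python3 - <<'E'
from chk import *
chk(dict(np.load("w11.npz")))
d=snap("scene","s2");from station import manip, viewer, sensors
s=sensors.sense();print([proj(d,s["tcp_pos"]+np.array([0,0,o])) for o in(0,-.08)])
P=cloud(d);H,S,V=cv2.split(cv2.cvtColor(d["pixels"],cv2.COLOR_RGB2HSV))
t=s["tcp_pos"];m=(np.hypot(P[...,0]-t[0],P[...,1]-t[1])<.04)&(S<60)
for lo in np.arange(.13,.23,.01):
    k=P[m&(P[...,2]>lo)&(P[...,2]<lo+.01)]
    if len(k)>4:print(round(lo,2),len(k),k.mean(0).round(4),np.ptp(k[:,1]).round(4))
E
```

```text
cap 1415 [-0.00789848  0.00154355 -0.0034479 ] tilt x,y deg [2.1210494  0.11517233]
0.005 391 [-0.00771782  0.00120966] 0.00022533425597420602 zmax 0.014758043101758404
0.015 528 [-0.00782653  0.00136902] 0.0002446775915449515 zmax 0.02964268960471853
0.066 48 [-0.00553996  0.00115896] 0.00011667880616161776 zmax 0.07582938133954428
zmax 0.08430400591285396
[(np.float64(461.7503155423841), np.float64(123.97457243250062)), (np.float64(453.84134488142377), np.float64(151.67794293724364))]
0.13 15 [0.4424 0.2654 0.1374] 0.0148
0.14 26 [0.4424 0.2652 0.1453] 0.0173
0.15 28 [0.4419 0.2664 0.1548] 0.0186
0.16 23 [0.4435 0.2635 0.1663] 0.0306
0.17 72 [0.4417 0.2647 0.176 ] 0.0337
0.18 31 [0.4418 0.2648 0.1851] 0.0181
0.19 19 [0.4413 0.2656 0.1929] 0.016
0.2 28 [0.4469 0.266  0.2053] 0.0409
0.21 26 [0.449  0.2657 0.2152] 0.0487
0.22 36 [0.4478 0.2643 0.2259] 0.0475
```

The tip leans about 2° nose-forward; cap plane and nose position agree. I'll give it one more nudge against the body.

Scaled: 0.1 m / 0.6 = 0.1667, 0.04 m / 0.6 = 0.0667.

Call:
drive_effector --ticks '[0,0,0.0667,0,0,0,0,0.1333,0,0,0,0,0.1667,0,0,0.025,0,0.1667,0,0,0.05,0,0.1667,0,0,0.06,0,0.1667,0,0,0.0667,0,0.1667,0,0,0.07,0,0.1667,0,0,0.0725,0,0.1667,0,0,0.0725,0,0.1667,0,0,0.05,0,0.1667,0,0,0.0167,0,0.15,0,0,0,0,0.0833,0,0,0,0,0,0,0,0,0,0,0,0,0,0,0,0,0]'

```text
t: 18.6
tcp_pos: [0.4401, 0.2711, 0.2241]
tool_rot: [0.993, 0.117, 0.003, -0.001]
force: [-0.3, -0.0, -2.8]
finger_gap: 0.247
gripper_force: 23.9
```

```bash
python3 - <<'E'
from chk import *
chk(snap("wrist","w12"))
E
```

```text
cap 1453 [-0.00789465  0.00141373 -0.00343107] tilt x,y deg [ 1.92969287 -0.19712069]
0.005 408 [-0.00779773  0.00121468] 0.00024772003102231654 zmax 0.014820638151775178
0.015 523 [-0.00788268  0.00136744] 0.00024388661870548486 zmax 0.029846202080001327
0.066 45 [-0.00581708  0.00127478] 0.00012376207283646898 zmax 0.07577168817311265
zmax 0.08453050215569775
```

Scaled: 0.1 m / 0.6 = 0.1667, 0.05 m / 0.6 = 0.0833.

Call:
drive_effector --ticks '[0,0,0.0833,0,0,0,0,0.1667,0,0,0.0333,0,0.1667,0,0,0.0583,0,0.1667,0,0,0.07,0,0.1667,0,0,0.0733,0,0.1667,0,0,0.0767,0,0.1667,0,0,0.0767,0,0.1667,0,0]'

```text
t: 19.45
tcp_pos: [0.482, 0.2809, 0.1218]
tool_rot: [0.993, 0.117, -0.002, 0.0]
force: [-2.6, -1.6, -3.8]
finger_gap: 0.25
gripper_force: 23.6
```

```bash
python3 - <<'E'
from h import *
d=dict(np.load("w12.npz"));P=cloud(d);k=P[np.isfinite(P[...,2])&(abs(P[...,2])<.008)]
A=np.c_[k[:,:2],np.ones(len(k))];print("bench slope deg",np.degrees(np.linalg.lstsq(A,k[:,2],rcond=None)[0][:2]),k[:,2].mean())
E
```

```text
bench slope deg [-0.00653952  0.05791511] 5.4120711779728036e-05
```

Scaled: -0.1 m / 0.6 = -0.1667, -0.046 m / 0.6 = -0.0767.

Call:
drive_effector --ticks '[0.0017,0,0,0,0,0.0025,0,0,0,0,0.0025,0,0,0,0,-0.025,0,0,0,0,-0.0583,0,-0.0167,0,0,-0.0767,0,-0.0833,0,0,-0.0767,0,-0.1667,0,0,-0.0767,0,-0.1667,0,0,-0.0767,0,-0.1667,0,0]'

```text
t: 20.35
tcp_pos: [0.4415, 0.2715, 0.2246]
tool_rot: [0.993, 0.117, 0.004, -0.001]
force: [0.4, -0.1, -3.4]
finger_gap: 0.249
gripper_force: 23.8
```

```bash
python3 - <<'E'
from chk import *
chk(snap("wrist","w13"))
E
```

```text
cap 1476 [-0.0078965   0.0014409  -0.00347129] tilt x,y deg [-2.07520655 -0.18414898]
0.005 369 [-0.0084206  0.001215 ] 0.00024386287226046792 zmax 0.01490963083755915
0.015 448 [-0.00951033  0.00137149] 0.00023286474788646126 zmax 0.02969194745394165
zmax 0.08411516194168532
```

It overshot to -2°. I'll half-turn the tool about the vertical and nudge the other way, checking the cap tilt in place this time.

Scaled: -1.5 rad / 2 = -0.75.

Call:
drive_effector --ticks '[0,0,0,-0.075,0,0,0,0,-0.15,0,0,0,0,-0.225,0,0,0,0,-0.3,0,0,0,0,-0.375,0,0,0,0,-0.45,0,0,0,0,-0.525,0,0,0,0,-0.6,0,0,0,0,-0.675,0,0,0,0,-0.75,0,0,0,0,-0.75,0]'

```text
t: 21.5
tcp_pos: [0.4387, 0.2704, 0.2206]
tool_rot: [0.647, 0.762, -0.001, -0.001]
force: [-0.5, -0.2, -3.2]
finger_gap: 0.25
gripper_force: 23.7
```

Call:
drive_effector --ticks '[0,0,0,-0.075,0,0,0,0,-0.15,0,0,0,0,-0.225,0,0,0,0,-0.3,0,0,0,0,-0.375,0,0,0,0,-0.45,0,0,0,0,-0.525,0,0,0,0,-0.6,0,0,0,0,-0.675,0,0,0,0,-0.75,0,0,0,0,-0.82,0,0,0,0,-0.82,0,0,0,0,-0.82,0]'

```text
t: 22.8
tcp_pos: [0.4389, 0.2706, 0.2215]
tool_rot: [-0.113, 0.994, -0.0, -0.001]
force: [-0.0, -0.8, -3.6]
finger_gap: 0.246
gripper_force: 23.7
```

```bash
python3 - <<'E'
from chk import *
chk(snap("wrist","w14"))
from station import manip, viewer, sensors
s=sensors.sense();print(s["q"],tool(s,[.5225,.2888,.0]),s["tcp_pos"])
E
```

```text
cap 1484 [-0.00580731 -0.00160798 -0.00346896] tilt x,y deg [-1.87259642  0.14049869]
0.005 351 [-0.00637721 -0.00141125] 0.00030333352761284516 zmax 0.014873924438524644
0.015 465 [-0.00751145 -0.00156805] 0.0002292327069646459 zmax 0.029821534807724807
zmax 0.0859533189126011
[ 3.35483708e-01  4.25463598e-01  1.73781024e+00 -5.62221399e-06
  9.79408972e-01 -1.46358193e+00] [-0.08569245 -0.00115553  0.22160083] [0.43899684 0.2706143  0.2216934 ]
```

Scaled: 0.0995 m / 0.6 = 0.1658, -0.001 m / 0.6 = -0.0017.

Call:
drive_effector --ticks '[0,-0.0017,0.0667,0,0,0,-0.0017,0.1333,0,0,0,-0.0017,0.1658,0,0,-0.025,-0.0017,0.1658,0,0,-0.0367,-0.0017,0.1658,0,0,-0.0417,-0.0017,0.1658,0,0,-0.045,-0.0017,0.1658,0,0,-0.0467,-0.0017,0.1658,0,0,-0.0467,-0.0017,0.1658,0,0]'

```text
t: 23.75
tcp_pos: [0.4655, 0.2759, 0.123]
tool_rot: [-0.116, 0.993, -0.0, -0.001]
force: [-2.5, -1.0, -2.5]
finger_gap: 0.25
gripper_force: 23.7
```

```bash
python3 - <<'E'
from chk import *
chk(snap("wrist","w15"))
E
```

```text
cap 1487 [-0.0059787  -0.00153563 -0.00344191] tilt x,y deg [-1.18028051  0.17898213]
0.005 366 [-0.00636952 -0.00142054] 0.000270233114598074 zmax 0.014753391159217328
0.015 492 [-0.0072447  -0.00160657] 0.00023054575297160387 zmax 0.02991779595947817
0.056 21 [-0.00138032 -0.00120317] 0.0004989387016822791 zmax 0.05814338581830745
zmax 0.11510506778505919
```

Contact, and the tilt is moving towards zero (-1.2°). About 1.5 mm more.

Scaled: -0.0015 m / 0.6 = -0.0025, -0.001 m / 0.6 = -0.0017.

Call:
drive_effector --ticks '[-0.0017,0,0,0,0,-0.0025,0,0,0,0,-0.0025,0,0,0,0]'

```text
t: 24.1
tcp_pos: [0.4678, 0.2765, 0.1229]
tool_rot: [-0.116, 0.993, -0.0, -0.0]
force: [-2.3, -0.7, -1.5]
finger_gap: 0.247
gripper_force: 23.7
```

```bash
python3 - <<'E'
from chk import *
chk(snap("wrist","w16"))
E
```

```text
cap 1446 [-0.00594713 -0.00156465 -0.00332701] tilt x,y deg [ 0.63463804 -0.05341215]
0.005 386 [-0.00609447 -0.00141878] 0.00028221400078322616 zmax 0.01484402385833543
0.015 505 [-0.00660597 -0.00161704] 0.0002094582586961366 zmax 0.029722116160552675
0.066 25 [-0.00570175 -0.00159766] 0.0001059599560355208 zmax 0.0758670328370865
zmax 0.11491050302614798
```

Scaled: -0.1 m / 0.6 = -0.1667, -0.083 m / 0.6 = -0.1383.

Call:
drive_effector --ticks '[0.0167,0,0,0,0,0.0417,0,0,0,0,0.0417,0,-0.0667,0,0,0.0417,0,-0.1333,0,0,0.0417,0,-0.1667,0,0,0.0167,0,-0.1667,0,0,-0.0167,0,-0.1667,0,0,-0.05,0,-0.1667,0,0,-0.075,0,-0.1667,0,0,-0.0825,0,-0.1583,0,0,-0.0825,0,-0.1467,0,0,-0.0825,0,-0.1383,0,0,-0.0825,0,-0.1383,0,0,-0.0825,0,-0.1383,0,0]'

```text
t: 25.55
tcp_pos: [0.5154, 0.2878, 0.2054]
tool_rot: [-0.116, 0.993, -0.0, -0.001]
force: [-0.2, 0.1, -3.3]
finger_gap: 0.246
gripper_force: 23.6
```

```bash
python3 - <<'E'
from chk import *
from station import manip, viewer, sensors
import time
d=snap("wrist","w17");chk(d)
S=[]
for _ in range(4):
    snap("top");s=sensors.sense();S.append(s["tcp_pos"])
print(np.mean(S,0),tool(s,[.5229,.2891,.085]))
d=snap("scene","s3");print(proj(d,[.525,.2865,.085]));cv2.imwrite("pics/s3c.png",cv2.resize(d["pixels"][60:260,380:560,::-1],None,fx=3,fy=3))
P=cloud(d);H,Sx,V=cv2.split(cv2.cvtColor(d["pixels"],cv2.COLOR_RGB2HSV))
m=(np.hypot(P[...,0]-.5225,P[...,1]-.2865)<.035)&(Sx<60)
for lo in (.075,.08,.085,.105,.11,.115,.12,.125,.13,.135,.14,.145,.15,.155,.16,.17):
    k=P[m&(P[...,2]>lo)&(P[...,2]<lo+.005)]
    if len(k)>4:print(lo,len(k),k.mean(0).round(4))
E
```

```text
cap 1478 [-0.005844   -0.00163048 -0.00327753] tilt x,y deg [-0.10350298 -0.10787405]
0.005 393 [-0.00604401 -0.00139719] 0.00031371405333416834 zmax 0.014789959470551676
0.015 509 [-0.00676779 -0.00160448] 0.0002433165783224788 zmax 0.029840931883040236
0.056 22 [-0.00031301 -0.00141406] 0.0005886354174632095 zmax 0.05719571795207084
zmax 0.11991473848474989
[0.51623174 0.28799455 0.20610893] [-0.00655265 -0.00045286  0.12116446]
(np.float64(470.0984822767476), np.float64(189.57853967310885))
0.075 14 [0.5336 0.2829 0.0777]
0.08 29 [0.53   0.284  0.0827]
0.085 29 [0.5259 0.2859 0.0862]
0.12 16 [0.5315 0.2855 0.1226]
0.125 12 [0.5318 0.2856 0.1278]
0.13 15 [0.5321 0.2851 0.1322]
0.135 12 [0.5322 0.2857 0.1377]
0.14 14 [0.532  0.2851 0.1424]
0.15 25 [0.5344 0.2828 0.1522]
0.155 28 [0.5352 0.2822 0.1575]
0.16 50 [0.5302 0.2857 0.162 ]
0.17 14 [0.5318 0.2851 0.1721]
```

View pics/s3c.png

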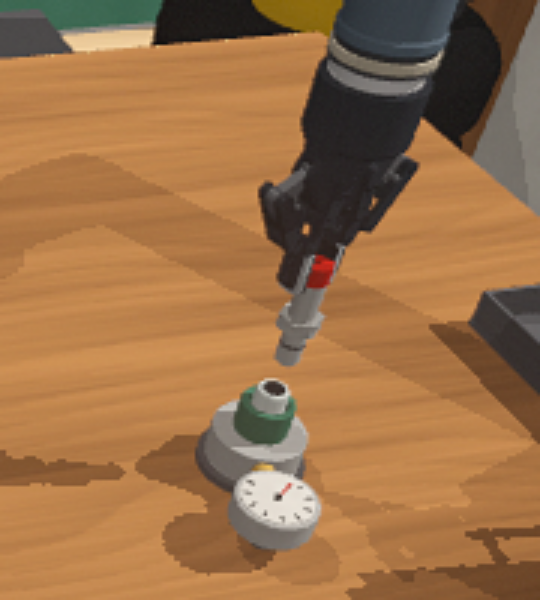

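The scene shows the sleeve home on the socket. The red tip is upright, its nose at crop (288,358), about 30 mm above the mouth at (271,387) and in line with it to within 1–2 mm. Handing in.

```bash
python3 -c "
from station import manip, viewer, sensors
print(manip.sign_off())"
```

```text
the job is handed in; nothing more can be done
None
```

The job is handed in: the green sleeve is fully home on the socket and released, and the red-banded tip is held upright (within about 1°), nose about 30 mm above the socket's mouth and in line with it to 1–2 mm.

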